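Stir the fresh cedar balls into the bowl under the hook rail

ROBOT

A 6-joint arm with a two-finger parallel gripper is mounted at the origin on the work surface. World frame = base frame: x ahead of the robot, y to its left, z up, the work surface at z = 0. Lengths are in mm, angles in rad, forces in N, time in s.
With the tool pointing down it reaches from about 250 to 775 mm from the base axis. Payload 8.9 kg.
Tool frame: the origin (TCP) lies midway between the tips of the shut fingers; the grasp point (between the pads) lies behind it (bot.hold_point_z is the z of the grasp point in the tool frame, in mm); z points along the fingers, y is the line along which they close (so a half turn about z gives the same grasp; the last joint's range is limited). The gripper opens to 85 mm and grips with 20 to 120 N. Pads are 22 mm wide; open, the fingers measure 114 mm over their backs; the gripper's body (76 mm by 85 mm) begins 54 mm behind the grasp point. The pads swing forward as they close: fully open they stand 13 mm farther back than shut.
Start: joints at [0.966, 0.291, -0.153, 1.127, 0, 1.431], TCP at [235.791, 469.069, 231.305] pointing down, gripper open.
Joint ranges: [-2.52, 2.52], [-0.91, 1.74], [-1.3, 1.37], [-1.96, 2.02], [-1.52, 1.47], [-3.14, 3.14]. Speed limits (rad/s): [2.22, 2.22, 2.79, 3.14, 3.14, 3.14].

INTERFACE

Orientations are given as a unit quaternion [x, y, z, w].
In Python, from plant import sensors, imaging, order, bot gives the robot as it stands.
- The arm moves only by the tool step_arm, never from a script. Its argument "targets" is a list of rows, each a list of 3 entries, a list of its own where there are three numbers: the opening, from 0 (shut) to 1 (fully open), then the shift along the tool's x, y, z in cm, then the turn about the tool's z in rad. In form: [[hand, [x, y, z], roll], ...]. A call has exactly 5 rows; each row shifts and turns the commanded pose from where the row before left it, along the tool's axes as they then stand; what a row does not reach is not made up. A row lasts 1/12 s, in which the tool goes at most 41.7 mm and 7.16 degrees, less where a joint would pass 70% of its speed; a pose out of reach is approached as far as the arm can. A call is refused whole if a number of a shift passes 4.17 or a number of a turn 0.125, either way. A call with a gripper value outside its range is refused whole. The fingers move at their own pace and stop on an object; "newtons" is the grip in N (left out, the last holds). Time passes only in rows, so rows that do not move let the fingers close, or fill a call up. It gives the time, the measured TCP pose, the force, the opening and the grip force at its end, in the units of the state.
- sensors.sense(): the state, without advancing time (a new reading comes with each control period).
- imaging.read_camera(name): name is "side" or "top"; returns a dict with "img" (480x640x3 uint8, red, green, blue), "range_z" (480x640 float32, mm along the optical axis (not along the pixel's ray), 0 where there is no reading), "fx", "fy", "cx", "cy" (pixels), "R" (3x3) and "t" (3): a world point X has camera coordinates R X + t. Camera axes: x right, y down, z forward; pixel columns grow to the right and rows downward; lengths in mm; the calibration is good to about 2 mm. A picture is of the moment at which its call begins.
- order.hand_in(): hands the job in; it is judged then, once.
The state is a dict: "t": time; "joint_positions": joint angles; "joint_velocities": joint speeds; "tau": joint torques, N m; "tool_pos": TCP position; "eef_rot": TCP orientation; "force": force on the tool from outside, world axes, zero at the start; "ft_torque": the same for the moment, N m; "finger_gap": finger opening in mm; "finger_force": force on a finger pad.
Only numpy, scipy, OpenCV 4.12 (cv2) and the standard library are available. Lean on these libraries where they do the work, as an engineer would, in place of code of your own. Each camera call takes 0.05 s, during which the arm holds its last target. There are 200 camera calls.

TASK

Take the wooden stick from its slanted rest and stir the cedar balls in the blue bowl with it, gently and thoroughly, until every ball has been shifted from its place and the two dark fresh ones, which start side by side, lie apart with a gap of at least half a ball between them. Then lay the stick back in its rest as it was, shaft in the channel and tip at the foot, with all the balls still in the bowl. Touch the balls only with the stick, do not press hard on the bowl, do not knock the hook rail, and leave the bell, the tin and the key organizer where they are.

Things in the scene. Friction and masses are not known exactly. Their poses are not given: they have to be found in the camera images.
- rail: fixed black steel hook rail; origin on the bench below it. Bar along its y, 760 mm long, 30 mm tall, at x = +50 mm, 275 mm up, on thin posts at y = +-373 mm. Nine hooks, 70 mm apart (y -280 to +280 mm), reach to x = -30 mm at 267 mm up, ends turned up to 300 mm. Bowl and rest stand beneath, so the hand must lean in from the rail's -x side
- bowl: round blue stoneware bowl, fixed, 50 mm tall; origin at the centre of its underside, z up. Inner floor flat, 6 mm up, about 55 mm in radius; sides flare to a rim of 80 mm outer and 75 mm inner radius. Its yaw means nothing. It stands left or right under the rail, the rest on the other side
- rest: white slanted rest for the stick, fixed; origin at the centre of its underside. An open channel 24 mm wide with 20 mm tall sides and a closed foot, leaning 30 degrees from vertical towards its own -x (top end towards -x, nearer the robot); it carries the stick's dark shaft, open on its upper (+x) side and at its top end
- rest_foot (a point): where the stick's tip lies when the stick is in the rest: foot of the channel, 22 mm above the bench
- rest_top (a point): where the stick's handle end lies when the stick is in the rest: 200 mm from rest_foot, up along the channel and towards the rest's -x, 195 mm above the bench
- stick: wooden stirring stick, 200 mm long, 60 g, starts in the rest. Origin at its tip, z axis along it to the handle end. Dark round shaft 12 mm thick, round tip, over the first 130 mm; then a paler square handle 16 x 16 mm, 70 mm long, its flat faces across the stick's x and y axes; at the start its y axis is level and it leans 30 degrees
- stick_tip (a point): the stick's tip (end of the shaft)
- stick_top (a point): centre of the handle's end face, 200 mm from the tip
- bell: small white ceramic bell, 44 mm across and 65 mm tall, standing between bowl and rest; origin at the centre of its underside
- tin: closed aluminium tin, 67 mm across and 42 mm tall; origin at the centre of its underside
- organizer: grey plastic key organizer, 75 x 30 x 22 mm, with two steel keys sticking 45 mm out of its +x end; origin at the centre of its underside
- dark1: dark brown, fresh cedar ball, 28 mm diameter, 12 g; origin at its centre
- dark2: dark brown, fresh cedar ball, 28 mm diameter, 12 g; origin at its centre
- pale1: pale, old cedar ball, 28 mm diameter, 12 g; origin at its centre
- pale2: pale, old cedar ball, 28 mm diameter, 12 g; origin at its centre
- pale3: pale, old cedar ball, 28 mm diameter, 12 g; origin at its centre
- pale4: pale, old cedar ball, 28 mm diameter, 12 g; origin at its centre
- pale5: pale, old cedar ball, 28 mm diameter, 12 g; origin at its centre

How it is judged:
By the outcome, as a careful person would: the job done as asked, in the order asked, and still so for the second after the job is handed in, with the robot touching nothing.
It also fails if it takes over 72 s, if anything falls off the work surface, if the arm or the gripper's body presses on something with over 40 N, if the wrist force passes 120 N, or if a joint passes its speed limit or range.

## Working session

There is one attempt and no reset: what is moved stays moved. The work goes in short steps, Python scripts to look and compute and a tool call to move; the robot and the scene stay as the last step left them, time stands still between calls to the robot, and variables do not carry over. Pictures are saved under pics/ and viewed, at most 14 in all, crops included, and the job is handed in when it is done.

Besides the shell and the picture viewer there is one more tool, called by a JSON object that holds its "name" and its "arguments", one argument or row to a line. step_arm: Moves the arm, as the interface text tells. Its arguments: {"type":"object","properties":{"targets":{"type":"array","items":{"type":"array"}},"newtons":{"type":"number"}},"required":["targets"]}

```bash
mkdir -p pics; ls
python3 - <<'E'
from plant import sensors, imaging, order, bot
import cv2, numpy as np
print(sensors.sense()); print(bot.hold_point_z, [a for a in dir(bot) if a[0]!='_'])
for n in("side","top"):
    c=imaging.read_camera(n); np.savez(f"{n}0.npz",**c)
    cv2.imwrite(f"pics/{n}0.png",c["img"][...,::-1]); print(n,c["fx"],c["cx"],c["cy"],c["R"],c["t"],-np.array(c["R"]).T@c["t"])
E
```

```text
pics
{'t': 0.0, 'joint_positions': array([ 9.65731189e-01,  2.91310299e-01, -1.54130950e-01,  1.12670983e+00,
        8.76923730e-06,  1.43150254e+00]), 'joint_velocities': array([ 0.00089818,  0.00085582,  0.00176496, -0.00039339, -0.00047872,
       -0.00191303]), 'tau': array([ 7.96003642e-04, -5.37139750e+01,  3.31374657e+01,  1.59948366e-02,
       -1.37789689e-04,  2.62070643e-05]), 'tool_pos': array([235.51792377, 468.70739473, 230.71499392]), 'eef_rot': array([ 2.30786208e-01,  9.73004248e-01, -6.29404982e-04, -2.50409336e-04]), 'force': array([ 0.24328303, -0.81388812, -0.2641231 ]), 'ft_torque': array([-0.02823163, -0.00858394, -0.01776915]), 'finger_force': 0.0, 'finger_gap': 85.26480478936774}
-18.700000000000003 ['Unreachable', 'hold_point_z']
side 450.1239324802161 316.31427861497093 242.04866712356133 [[-0.95790063 -0.28632715  0.02105115]
 [-0.17268596  0.51603379 -0.83898074]
 [ 0.22935986 -0.80729542 -0.54375377]] [616.59011129 207.3287722  828.43064155] [436.42608304 738.3460979  611.42720478]
top 508.1687809707304 314.0435801005268 242.56273847193455 [[ 0.01072623 -0.99993019  0.00495542]
 [-0.98127638 -0.01147894 -0.19226257]
 [ 0.19230603 -0.00280039 -0.98133101]] [ 33.44418965 645.95344176 941.46134986] [ 452.45142849   43.49317005 1047.91215522]
```

View pics/side0.png

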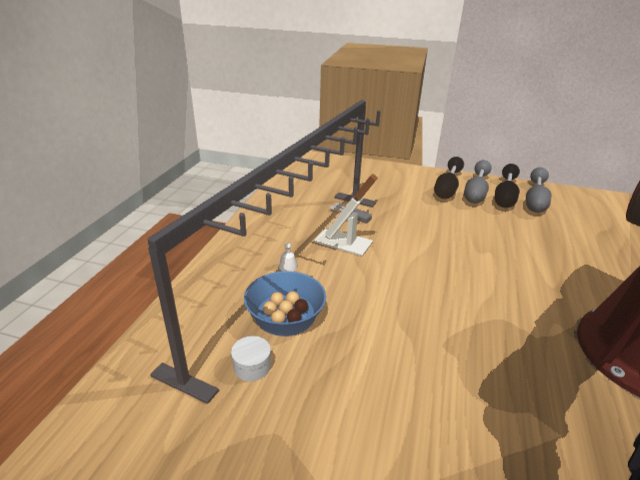

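View pics/top0.png

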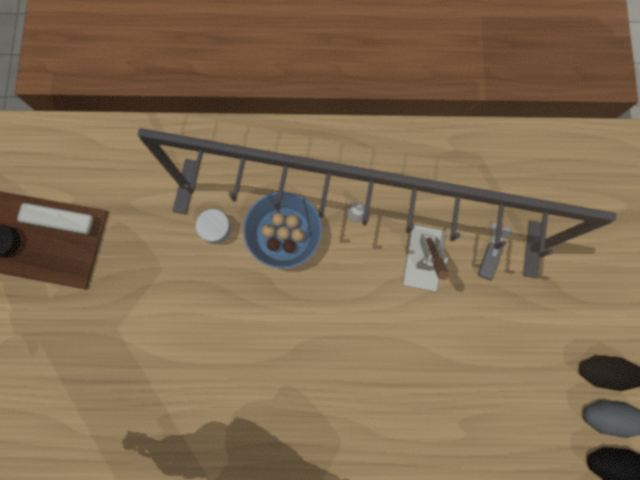

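```bash
cat > h.py <<'E'
import numpy as np, cv2
from scipy.spatial.transform import Rotation as Ro
def cloud(c):
    v,u=np.mgrid[:480,:640]; z=np.asarray(c["range_z"],float)
    p=np.stack([(u-c["cx"])/c["fx"]*z,(v-c["cy"])/c["fy"]*z,z],-1)
    X=(p-np.asarray(c["t"]))@np.asarray(c["R"]); X[z<=0]=np.nan
    return X
def hsv(c): return cv2.cvtColor(c["img"],cv2.COLOR_RGB2HSV)
def circ(P):
    A=np.c_[2*P,np.ones(len(P))]; s=np.linalg.lstsq(A,(P**2).sum(1),rcond=None)[0]
    return s[:2],np.sqrt(s[2]+s[:2]@s[:2])
def bowl(c,X,H):
    m=(H[...,0]>95)&(H[...,0]<125)&(H[...,1]>90)&(abs(X[...,2]-50)<4)
    P=X[m][:,:2]; c0,r=circ(P)
    for _ in range(3):
        d=abs(np.hypot(*(P-c0).T)-77); k=d<8; c0,r=circ(P[k])
    return c0,r,k.sum()
E
cat > m0.py <<'E'
from h import *
np.set_printoptions(precision=1,suppress=True)
for n in("top","side"):
    c=dict(np.load(n+"0.npz")); X=cloud(c); H=hsv(c); z=X[...,2]
    print(n,"bench z",np.nanmedian(z))
    try: print("bowl",bowl(c,X,H))
    except Exception as e: print(e)
    # rail bar
    m=(z>255)&(z<310)&(H[...,2]<90)&(X[...,0]>350)&(X[...,0]<900)
    P=X[m]; print("railpts",len(P),P.min(0),P.max(0))
    mb=m&(z>283)
    Pb=X[mb][:,:2].astype(np.float32); l=cv2.fitLine(Pb,cv2.DIST_HUBER,0,.01,.01).ravel()
    s=(Pb-l[2:])@l[:2]; print("bar dir",l,s.min(),s.max(), l[2:]+l[:2]*s.min(),l[2:]+l[:2]*s.max())
    nrm=np.array([-l[1],l[0]]); nrm*=np.sign(nrm[0])
    d=(P[:,:2]-l[2:])@nrm
    print("perp hist",np.histogram(d,np.arange(-120,40,10)))
    # stick
    m=(H[...,0]<18)&(H[...,1]>110)&(H[...,2]<150)&(z>60)&(z<215)&(X[...,1]<-100)&(X[...,1]>-400)&(X[...,0]>350)
    P=X[m]; print("stick",len(P),np.median(P,0))
    q=P-P.mean(0);u,s,vt=np.linalg.svd(q,full_matrices=False);print(" axis",vt[0]*np.sign(vt[0,2]),s, P[P[:,2]>np.quantile(P[:,2],.95)].mean(0),P[P[:,2]<np.quantile(P[:,2],.05)].mean(0))
    m=(H[...,1]<60)&(H[...,2]>120)&(X[...,0]>400)&(X[...,1]<-60)&(X[...,1]>-400)&(X[...,0]<800)
    mp=m&(z>2)&(z<12); P=X[mp]; print("plate",len(P),np.median(P,0),cv2.minAreaRect(P[:,:2].astype(np.float32)))
    P=X[m&(z>15)]; print("channel",len(P),P.min(0),P.max(0))
    # balls by circles
    c0=bowl(c,X,H)[0]; inb=np.hypot(X[...,0]-c0[0],X[...,1]-c0[1])<70
    dark=inb&((H[...,0]<15)|(H[...,0]>170))&(H[...,2]<100)&(z<60); pale=inb&(H[...,0]>8)&(H[...,0]<30)&(H[...,2]>110)&(z<60)&(z>8)
    print("dark",dark.sum(),np.nanmean(X[dark],0),"pale",pale.sum(),np.nanmean(X[pale],0))
E
python3 m0.py
```

```text
top bench z -0.4221260412374721
bowl (array([673.5, 105.6]), np.float64(75.48212919232897), np.int64(10))
railpts 7113 [ 586.9 -422.6  255.5] [782.1 322.8 304.3]
bar dir [  0.2   1.  709.7 -53.6] -372.95486 380.34088 [ 645.5 -421. ] [775.1 321. ]
perp hist (array([   0,    0,    0,    0,  375,  153,  246,  203,  154,  156,  146,
       3640, 2040,    0,    0]), array([-120, -110, -100,  -90,  -80,  -70,  -60,  -50,  -40,  -30,  -20,
        -10,    0,   10,   20,   30]))
stick 67 [ 569.2 -177.3  194.6]
 axis [-0.5  0.1  0.8] [156.1  34.8  29.3] [ 571.2 -179.7  199.4] [ 605.5 -182.3  139.1]
plate 1362 [ 614.4 -178.5    7.9] ((629.1845092773438, -257.1562805175781), (138.98670959472656, 229.34434509277344), 1.6310285329818726)
channel 197 [ 561.5 -347.6   15.2] [ 676.3 -109.   302. ]
dark 286 [654.5 105.5  26.9] pale 566 [682.9 104.   29.8]
side bench z 0.10442412063672724
bowl (array([676.1, 107.7]), np.float64(75.90462173712271), np.int64(420))
railpts 4296 [ 588.5 -421.3  255.2] [786.2 326.9 300.8]
bar dir [  0.2   1.  729.1  74.7] -500.0689 256.32935 [ 643.  -417.9] [773.3 327.2]
perp hist (array([   0,    0,    0,    0,  323,  277,   78,   46,   56,   76,   68,
       1468, 1863,   41,    0]), array([-120, -110, -100,  -90,  -80,  -70,  -60,  -50,  -40,  -30,  -20,
        -10,    0,   10,   20,   30]))
stick 189 [ 584.3 -172.2  167.8]
 axis [-0.5  0.1  0.9] [286.7  60.1  30.3] [ 571.8 -172.6  195.3] [ 602.3 -175.8  135.5]
plate 771 [ 631.9 -178.7    7.9] ((632.6600952148438, -256.7489929199219), (138.5584716796875, 235.7097625732422), 2.613459587097168)
channel 729 [ 585.7 -342.8   15.1] [715.5 -71.3 290.8]
dark 303 [650.3 115.9  25.9] pale 678 [685.3 111.3  27.5]
```

Run:
```python
import cv2
a=cv2.imread('pics/top0.png'); s=cv2.imread('pics/side0.png')
import numpy as np
A=cv2.resize(a[180:300,230:330],(400,480),interpolation=2); B=cv2.resize(s[160:260,300:400],(400,400),interpolation=2)
A2=cv2.resize(a[215:315,390:490],(400,400),interpolation=2)
im=np.zeros((600,800,3),np.uint8); im[:480,:400]=A; im[:300,400:]=cv2.resize(B,(400,300)); im[300:,400:]=cv2.resize(A2,(400,300))
cv2.imwrite('pics/c0.png',im)
```

```text
(no output)
```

View pics/c0.png

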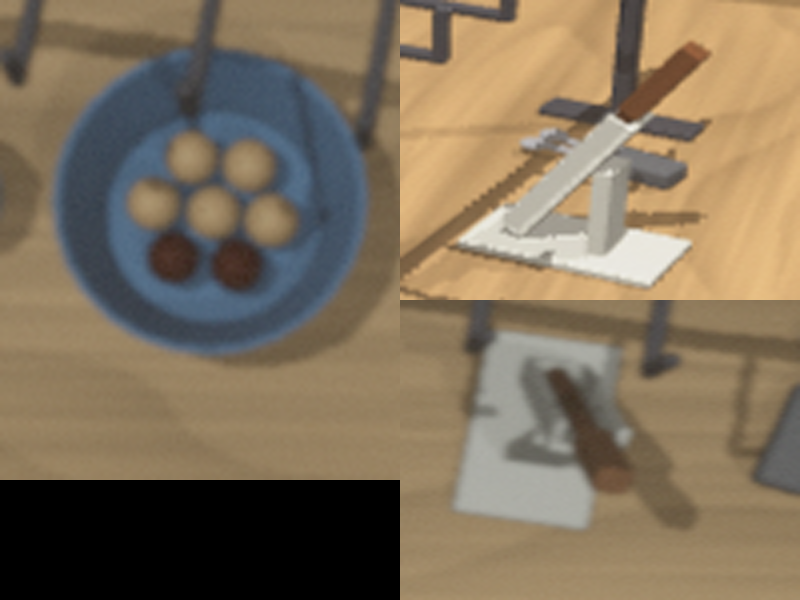

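```bash
cat >> h.py <<'E'
def cast(c,uv,z):
    uv=np.atleast_2d(uv).astype(float); R=np.asarray(c["R"]); C=-R.T@np.asarray(c["t"])
    d=np.c_[(uv[:,0]-c["cx"])/c["fx"],(uv[:,1]-c["cy"])/c["fy"],np.ones(len(uv))]@R
    return C+d*((z-C[2])/d[:,2])[:,None]
def balls(c,c0,X,H):
    out={}; inb=np.hypot(X[...,0]-c0[0],X[...,1]-c0[1])<68
    dk=inb&((H[...,0]<15)|(H[...,0]>165))&(H[...,1]>90)&(H[...,2]<105)&(X[...,2]<60)&(X[...,2]>9)
    pl=inb&(H[...,0]>8)&(H[...,0]<30)&(H[...,2]>105)&(X[...,2]<60)&(X[...,2]>9)
    for k,m in(("dark",dk),("pale",pl)):
        m=cv2.resize(m.astype(np.uint8)*255,None,fx=8,fy=8,interpolation=cv2.INTER_CUBIC)>127
        d=cv2.GaussianBlur(cv2.distanceTransform(m.astype(np.uint8),cv2.DIST_L2,5),(0,0),4)
        pk=(d==cv2.dilate(d,np.ones((61,61))))&(d>20)
        v,u=np.nonzero(pk); uv=np.c_[u,v]/8-.44
        out[k]=np.c_[cast(c,uv,20)[:,:2],d[pk]/8,uv] if len(uv) else uv
    return out
E
cat > m1.py <<'E'
from h import *
np.set_printoptions(precision=1,suppress=True)
xa=np.array([.985,-.171]); ya=np.array([.171,.985])
for n in("top","side"):
    c=dict(np.load(n+"0.npz")); X=cloud(c); H=hsv(c); z=X[...,2]
    m=(z>292)&(z<310)&(H[...,2]<110)&(X[...,0]>350)&(X[...,0]<900)
    m=(z>255)&(z<310)&(H[...,2]<110)&(X[...,0]>350)
    P=X[m]; b=P[P[:,2]>283][:,:2]; l=cv2.fitLine(b.astype(np.float32),cv2.DIST_HUBER,0,.01,.01).ravel()
    ya=l[:2]*np.sign(l[1]); xa=np.array([ya[1],-ya[0]])
    y=(P[:,:2])@ya; x=P[:,:2]@xa
    print(n,"rail yaw",-np.degrees(np.arcsin(ya[0])))
    bar=(x>x.max()-18); print(" bar x",np.percentile(x[bar],[2,50,98]),"y",y.min(),y.max(),"-> origin y",(y.min()+y.max())/2)
    y0=(y.min()+y.max())/2
    for k in range(-4,5):
        q=abs(y-y0-70*k)<12; 
        if q.sum(): print("  hook",70*k,"x min rel world-rail",np.percentile(x[q],[1,5]),"y",np.median(y[q&(x<x[q].min()+8)]-y0), "z",P[q&(x<x[q].min()+8)][:,2].max())
    w=(H[...,1]<60)&(H[...,2]>100)&(X[...,0]>560)&(X[...,1]<-130)&(X[...,1]>-240)&(X[...,0]<690)
    mp=(w&(z>4)&(z<12)).astype(np.uint8); mp=cv2.morphologyEx(mp,cv2.MORPH_OPEN,np.ones((3,3)))
    k,lab,st,ce=cv2.connectedComponentsWithStats(mp); i=1+st[1:,4].argmax()
    print(" plate",st[i,4],cv2.minAreaRect(X[lab==i][:,:2].astype(np.float32)),np.percentile(X[lab==i][:,2],[5,50,95]))
    P=X[w&(z>20)&(z<150)]; print(" channel",len(P)); 
    for a,b_ in((20,50),(50,80),(80,110),(110,150)):
        q=P[(P[:,2]>a)&(P[:,2]<b_)]; print("   ",a,len(q),np.percentile(q,[3,50,97],axis=0).ravel() if len(q) else '')
    m=(H[...,0]<18)&(H[...,1]>110)&(H[...,2]<190)&(z>120)&(z<215)&(X[...,1]<-140)&(X[...,1]>-210)&(X[...,0]>540)&(X[...,0]<640)
    hi=m&(z>192-0); P=X[hi]; print(" end pts",len(P),P.mean(0),P.min(0),P.max(0))
    v,u=np.nonzero(m); print(" hand px",u.min(),u.max(),v.min(),v.max())
    for a in range(130,205,10):
        q=X[m&(z>=a)&(z<a+10)]
        if len(q): print("   z",a,len(q),"x",q[:,0].min(),q[:,0].max(),"y",q[:,1].min(),q[:,1].max())
    c0=np.array([674.8,106.6]); B=balls(c,c0,X,H)
    for k in B: print(k,"\n",B[k])
E
python3 m1.py
```

```text
top rail yaw -9.909112
 bar x [703.6 706.2 716.4] y -306.9499248700439 452.70178864038763 -> origin y 72.87593188517187
  hook -280 x min rel world-rail [631.8 633.2] y -277.3892566488104 z 304.0350358088747
  hook -210 x min rel world-rail [631.7 632.9] y -207.75413053377773 z 301.2272622719006
  hook -140 x min rel world-rail [631.8 633.2] y -137.7899195385161 z 301.9982143299303
  hook -70 x min rel world-rail [631.7 633.6] y -68.2341254505156 z 302.45771672883245
  hook 0 x min rel world-rail [631.6 633. ] y 0.7344246108953314 z 304.2783570803578
  hook 70 x min rel world-rail [631.4 632.5] y 69.19572680236149 z 303.0069339912002
  hook 140 x min rel world-rail [631.5 632.8] y 138.61035606155394 z 302.4700888817799
  hook 210 x min rel world-rail [631.7 632.8] y 207.84422064313222 z 301.8981341399897
  hook 280 x min rel world-rail [631.5 632.9] y 277.65744344182633 z 303.0772499724223
 plate 1209 ((627.8841552734375, -188.77294921875), (70.4559555053711, 129.89990234375), 80.40984344482422) [ 4.9  7.9 10.8]
 channel 443
    20 150 [ 600.9 -210.2   21.1  660.1 -188.2   28.6  672.
[... 2788 characters left out ...]
z 150 30 x 582.1554703065805 602.9916000776032 y -177.68414422564376 -169.18953510744464
   z 160 36 x 572.6340599339833 595.4172131899929 y -179.59084563660522 -168.4599157509178
   z 170 29 x 569.525238838753 590.4478430710058 y -176.68326286381645 -167.61448144408158
   z 180 37 x 564.2456875596394 585.4930593863692 y -175.74545682317955 -166.4272919361608
   z 190 35 x 560.8470065654133 577.9898890682214 y -181.37516891070328 -167.22985940614524
dark 
 [[649.4  92.4   5.6 300.4 305.7]
 [653.6 122.5   5.1 293.4 315.1]]
pale 
 [[674.7  72.4   5.1 291.7 296.9]
 [701.   87.2   6.1 276.9 298.8]
 [676.3  99.2   4.4 286.4 305.1]
 [704.6 117.    6.2 269.8 307.8]
 [683.1 133.5   5.6 277.1 315.6]]
```

{"name": "step_arm", "arguments": {
  "targets": [
    [1,[0,0,0],-0.0586],
    [1,[0,0,0],-0.0586],
    [1,[0,0,0],-0.0586],
    [1,[0,0,0],-0.0586],
    [1,[0,0,0],-0.0586]
  ],
  "newtons": 80
}}

```text
t: 0.52
tool_pos: [235.6, 468.9, 231.0]
eef_rot: [0.085, 0.996, -0.0, -0.0]
force: [0.3, -0.4, -0.5]
finger_gap: 85.8
finger_force: 0.0
```

{"name": "step_arm", "arguments": {
  "targets": [
    [1,[-1.74,-2.89,0],0],
    [1,[-1.74,-2.89,0],0],
    [1,[-1.74,-2.89,0],0],
    [1,[-1.74,-2.89,0],0],
    [1,[-1.74,-2.89,0],0]
  ]
}}

```text
t: 0.93
tool_pos: [296.6, 310.2, 231.0]
eef_rot: [0.086, 0.996, -0.0, -0.0]
force: [1.0, -0.6, 0.7]
finger_gap: 85.5
finger_force: 0.0
```

{"name": "step_arm", "arguments": {
  "targets": [
    [1,[-1.74,-2.89,0],0],
    [1,[-1.74,-2.89,0],0],
    [1,[-1.74,-2.89,0],0],
    [1,[-1.74,-2.89,0],0],
    [1,[-1.74,-2.89,0],0]
  ]
}}

```text
t: 1.35
tool_pos: [357.5, 152.9, 231.2]
eef_rot: [0.086, 0.996, 0.0, -0.0]
force: [0.8, 1.0, -1.1]
finger_gap: 85.2
finger_force: 0.0
```

{"name": "step_arm", "arguments": {
  "targets": [
    [1,[-1.74,-2.89,0],0],
    [1,[-1.74,-2.89,0],0],
    [1,[-1.74,-2.89,0],0],
    [1,[-1.74,-2.89,0],0],
    [1,[-1.74,-2.89,0],0]
  ]
}}

```text
t: 1.77
tool_pos: [418.4, -4.6, 231.2]
eef_rot: [0.086, 0.996, 0.0, -0.0]
force: [0.1, 0.7, 1.0]
finger_gap: 85.4
finger_force: 0.0
```

{"name": "step_arm", "arguments": {
  "targets": [
    [1,[-1.74,-2.89,0],0],
    [1,[-1.74,-2.89,0],0],
    [1,[-1.74,-2.89,0],0],
    [1,[-1.74,-2.89,0],0],
    [1,[-1.74,-2.89,0],0]
  ]
}}

```text
t: 2.18
tool_pos: [479.3, -161.9, 231.0]
eef_rot: [0.086, 0.996, 0.0, -0.0]
force: [0.4, 0.8, 0.5]
finger_gap: 85.5
finger_force: 0.0
```

```bash
cat > st.py <<'E'
from plant import sensors, imaging
from h import *
import sys
np.set_printoptions(precision=2,suppress=True)
xa=np.array([.985,-.172]); ya=np.array([.172,.985])
s=sensors.sense(); p=s["tool_pos"]; R=Ro.from_quat(s["eef_rot"]).as_matrix()
print("t",s["t"],"pos",p,"u %.1f v %.1f"%(p[:2]@xa,p[:2]@ya),"ty ang %.2f"%np.degrees(np.arctan2(R[1,1],R[0,1])),"tz",R[:,2],"F",s["force"],"gap",s["finger_gap"],s["finger_force"])
for n in sys.argv[2:]:
    c=imaging.read_camera(n); np.savez(f"{n}{sys.argv[1]}.npz",**c); cv2.imwrite(f"pics/{n}{sys.argv[1]}.png",c["img"][...,::-1])
E
python3 st.py 1
```

```text
t 2.1833 pos [ 479.31 -161.85  231.01] u 500.0 v -77.0 ty ang 80.08 tz [-0.  0. -1.] F [0.38 0.84 0.51] gap 85.50006597918956 0.0
```

{"name": "step_arm", "arguments": {
  "targets": [
    [1,[0,0.22,2.2],0],
    [1,[0,0,2.2],0],
    [1,[0,0,2.1],0],
    [1,[-1,0,0],0],
    [1,[-1,0,0],0]
  ]
}}

```text
t: 2.6
tool_pos: [498.0, -160.9, 164.6]
eef_rot: [0.087, 0.996, 0.001, -0.002]
force: [-0.2, 0.3, 0.2]
finger_gap: 85.7
finger_force: 0.0
```

{"name": "step_arm", "arguments": {
  "targets": [
    [1,[-1,0,0],0],
    [1,[-1,0,0],0],
    [1,[-1,0,0],0],
    [1,[-1,0,0],0],
    [1,[0,0,0],0]
  ]
}}

```text
t: 3.02
tool_pos: [539.9, -168.6, 165.8]
eef_rot: [0.086, 0.996, -0.0, 0.0]
force: [-0.4, -0.2, 0.5]
finger_gap: 85.3
finger_force: 0.0
```

```bash
python3 st.py 2 side top
python3 - <<'E'
import cv2,numpy as np
a=cv2.imread('pics/side2.png')[20:270,260:460];b=cv2.imread('pics/top2.png')[150:350,370:530]
im=np.zeros((500,800,3),np.uint8); im[:,:400]=cv2.resize(a,(400,500)); im[:,400:]=cv2.resize(b,(400,500))
cv2.imwrite('pics/c2.png',im)
E
```

```text
t 3.0167 pos [ 539.9  -168.57  165.84] u 560.8 v -73.2 ty ang 80.11 tz [ 0. -0. -1.] F [-0.42 -0.2   0.49] gap 85.33157656320012 0.0
```

View pics/c2.png

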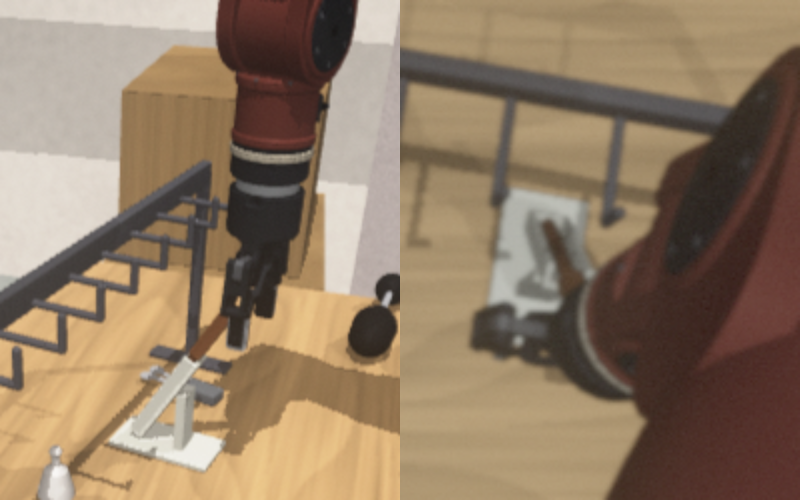

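Run:
```python
from h import *
np.set_printoptions(precision=1,suppress=True)
xa=np.array([.985,-.172]); ya=np.array([.172,.985])
for n in("side","top"):
    c=dict(np.load(n+"2.npz"));X=cloud(c);H=hsv(c);u=X[...,:2]@xa;v=X[...,:2]@ya;z=X[...,2]
    for a in list(range(150,480,15)):
        m=(z>a)&(z<a+15)&(abs(v+73)<60)&(u<625)&(u>500)&~((H[...,0]<18)&(H[...,1]>110)&(z<205))
        if m.sum()>3: print(n,a,m.sum(),"u",np.percentile(u[m],[1,99])-560.8,"v",np.percentile(v[m],[1,99])+73.2)
```

```text
side 180 116 u [-11.   24.6] v [-48.2  57.7]
side 195 125 u [-11.4  10.5] v [-46.2  59.1]
side 210 84 u [-12.9  11.1] v [-50.5  59.3]
side 225 74 u [-16.5  11.1] v [-53.6  56. ]
side 240 95 u [-17.3  -3.4] v [-59.2  50.4]
side 255 114 u [-19.6  -4.9] v [-58.6  56.3]
side 270 134 u [-19.6  18.5] v [-21.5  58.9]
side 285 142 u [-36.8  30.2] v [ 2.8 40.2]
side 300 280 u [-37.4  32.9] v [-0.8 40.5]
side 315 277 u [-37.4  32.7] v [-0.8 40. ]
side 330 326 u [-37.3  34.2] v [-11.   39.2]
side 345 221 u [-38.7  32.7] v [ 0.3 40.7]
side 360 304 u [-38.8  32.3] v [ 0. 42.]
side 375 329 u [-40.7  35.4] v [-1.4 43.5]
side 390 362 u [-40.4  34.5] v [-3.5 43. ]
side 405 365 u [-40.7  32.7] v [-29.7  42. ]
side 420 363 u [-38.8  33.2] v [-18.1  41.5]
side 435 432 u [-45.8  40.4] v [-0.1 44.6]
side 450 428 u [-52.6  49.6] v [-14.1  49.4]
side 465 564 u [-55.   52.5] v [-20.8  56. ]
top 150 36 u [42.4 62.4] v [-12.2   3.3]
top 165 13 u [42.5 52.5] v [-3.1  3.1]
top 180 6 u [-12.9  -8.9] v [42.6 54.4]
top 195 6 u [-13.1  -9.4] v [42.4 52.2]
top 210 6 u [-14.7  -1.5] v [42.5 55.2]
top 225 32 u [-17.8  -8.4] v [33.4 55. ]
top 240 117 u [-19.1  14.5] v [25.1 43.9]
top 255 46 u [-19.7  14.6] v [22.6 59.3]
top 270 167 u [-13.8   8.9] v [32.4 59.8]
top 285 50 u [-38.9  10.2] v [-8.2 58.5]
top 300 119 u [-39.2  20.1] v [-8.2 36.8]
top 315 145 u [-39.3  20.6] v [-4.5 36.9]
top 330 152 u [-39.1  15.6] v [-1.1 36.4]
top 345 49 u [-39.7  17. ] v [ 6.1 38.2]
top 360 68 u [-39.8  10.7] v [ 6.6 38.4]
top 375 151 u [-41.   23.4] v [ 8.9 40.2]
top 390 225 u [-39.2  28.7] v [12.9 40.1]
top 405 63 u [-36.   19.9] v [17.5 38.3]
top 420 19 u [-7.6  9.9] v [36.3 38.5]
top 435 140 u [-7.3 25.3] v [30.4 41.4]
top 450 11 u [-43.4  34.2] v [30.1 44.6]
top 465 42 u [-43.8  38. ] v [32.2 53.3]
```

{"name": "step_arm", "arguments": {
  "targets": [
    [1,[-0.6,-0.33,0],0],
    [1,[-0.6,0,0],0],
    [1,[-0.6,0,0],0],
    [1,[-0.6,0,0],0],
    [1,[-0.37,0,0],0]
  ]
}}

```text
t: 3.53
tool_pos: [566.3, -176.5, 166.3]
eef_rot: [0.086, 0.996, -0.0, 0.0]
force: [-0.2, -0.3, -0.8]
finger_gap: 85.5
finger_force: 0.0
```

{"name": "step_arm", "arguments": {
  "targets": [
    [0.5,[0,0,0],0],
    [0.5,[0,0,0],0],
    [0.4,[0,0,0],0],
    [0.35,[0,0,0],0],
    [0.3,[0,0,0],0]
  ],
  "newtons": 60
}}

```text
t: 3.95
tool_pos: [565.2, -176.2, 166.3]
eef_rot: [0.086, 0.996, 0.0, -0.0]
force: [0.4, -0.9, 1.1]
finger_gap: 26.1
finger_force: 0.0
```

```bash
python3 st.py 3 side top
python3 - <<'E'
from h import *
np.set_printoptions(precision=1,suppress=True)
xa=np.array([.985,-.172]); ya=np.array([.172,.985])
for n in("side","top"):
    c=dict(np.load(n+"3.npz"));X=cloud(c);H=hsv(c);u=X[...,:2]@xa;v=X[...,:2]@ya;z=X[...,2]
    for a in (285,300,315):
        m=(z>a)&(z<a+15)&(abs(v+73)<60)&(u<627)&(u>500)
        if m.sum()>3: print(n,a,m.sum(),"u",np.percentile(u[m],[1,99]),"v",np.percentile(v[m],[1,99]))
    m=(z>155)&(z<210)&(abs(v+73)<60)&(u<640)&(u>540)&(H[...,2]<70)&(H[...,1]<110); print(n,"fingers u",np.percentile(u[m],[1,99]),"v",np.percentile(v[m],[1,99]))
a=cv2.imread('pics/side3.png')[60:240,290:410]
cv2.imwrite('pics/c3.png',cv2.resize(a,(400,600),interpolation=2))
E
```

```text
t 3.95 pos [ 565.23 -176.24  166.35] u 587.1 v -76.4 ty ang 80.10 tz [-0.  0. -1.] F [ 0.44 -0.91  1.07] gap 26.113250259180223 0.0
side 285 134 u [550.3 616.4] v [-72.7 -35.3]
side 300 266 u [549.9 619.3] v [-78.5 -36.2]
side 315 270 u [549.9 617.1] v [-78.2 -35.8]
side fingers u [575.6 594. ] v [-92.7 -45.3]
top 285 43 u [550.4 597.1] v [-66.7 -39.2]
top 300 136 u [548.8 607.7] v [-89.9 -39.5]
top 315 147 u [548.8 604. ] v [-86.4 -39.7]
top fingers u [579.  582.2] v [-53.7 -48.6]
```

View pics/c3.png

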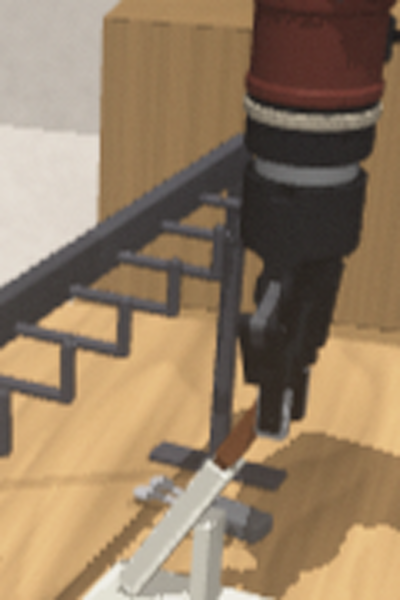

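{"name": "step_arm", "arguments": {
  "targets": [
    [0.2,[0,0,0],0],
    [0.15,[0,0,0],0],
    [0.1,[0,0,0],0],
    [0,[0,0,0],0],
    [0,[0,0,0],0]
  ],
  "newtons": 70
}}

```text
t: 4.47
tool_pos: [565.4, -176.4, 166.4]
eef_rot: [0.086, 0.996, -0.0, 0.0]
force: [-2.0, -0.4, 2.0]
finger_gap: 14.6
finger_force: 68.2
```

{"name": "step_arm", "arguments": {
  "targets": [
    [0,[0,0,0],0],
    [0,[0,0,0],0],
    [0,[0,0,0],0],
    [0,[0,0,0],0],
    [0,[0,0,0],0]
  ]
}}

```text
t: 4.88
tool_pos: [565.4, -176.4, 166.4]
eef_rot: [0.086, 0.996, -0.0, 0.0]
force: [-1.5, -0.2, 2.7]
finger_gap: 14.6
finger_force: 68.3
```

```bash
python3 st.py 4
```

```text
t 4.8833 pos [ 565.42 -176.38  166.38] u 587.3 v -76.5 ty ang 80.10 tz [ 0. -0. -1.] F [-1.51 -0.24  2.67] gap 14.554090746085274 68.32651734352112
```

{"name": "step_arm", "arguments": {
  "targets": [
    [0,[0,0,-0.5],0],
    [0,[0,0,-0.8],0],
    [0,[0,0,-0.8],0],
    [0,[0,0,-0.8],0],
    [0,[0,0,-0.8],0]
  ]
}}

```text
t: 5.3
tool_pos: [565.7, -176.3, 204.5]
eef_rot: [0.086, 0.996, -0.0, 0.0]
force: [0.6, -0.3, -0.9]
finger_gap: 14.6
finger_force: 68.2
```

{"name": "step_arm", "arguments": {
  "targets": [
    [0,[0.2,0,-0.8],0],
    [0,[0.3,0,-0.9],0],
    [0,[0.3,0,-0.9],0],
    [0,[0.2,0,-0.9],0],
    [0,[0,0,0],0]
  ]
}}

```text
t: 5.72
tool_pos: [556.0, -174.9, 240.7]
eef_rot: [0.086, 0.996, -0.0, 0.001]
force: [0.8, 0.2, -0.8]
finger_gap: 14.7
finger_force: 68.2
```

```bash
cat > stick.py <<'E'
import sys; from h import *
np.set_printoptions(precision=1,suppress=True)
xa=np.array([.985,-.172]); ya=np.array([.172,.985])
# stick axis from cloud: brown/dark pixels in box near tool; args: tag tool_u tool_v tool_z
tag,tu,tv,tz=sys.argv[1],*map(float,sys.argv[2:5])
for n in("side","top"):
    c=dict(np.load(n+tag+".npz"));X=cloud(c);H=hsv(c);u=X[...,:2]@xa;v=X[...,:2]@ya;z=X[...,2]
    m=(abs(v-tv)<25)&(u-tu>8)&(u-tu<125)&(z<tz+25)&(z>tz-165)&(((H[...,0]<18)|(H[...,0]>165))&(H[...,1]>90)&(H[...,2]<130))
    m&=abs((z-(tz-5))+1.73*(u-tu))<45
    Q=np.c_[u[m]-tu,v[m]-tv,z[m]-tz]; print(n,len(Q))
    for a in range(-160,20,20):
        q=Q[(Q[:,2]>=a)&(Q[:,2]<a+20)]
        if len(q)>2: print("  dz",a+10,len(q),"du",np.percentile(q[:,0],[2,50,98]),"dv",np.percentile(q[:,1],[2,50,98]))
    if len(Q)>5: print("  lowest",Q[Q[:,2].argsort()[:6]].mean(0))
E
python3 st.py 5 side top; python3 stick.py 5 577 -76.5 239
python3 - <<'E'
import cv2
a=cv2.imread('pics/side5.png')[40:265,270:420]
cv2.imwrite('pics/c5.png',cv2.resize(a,(400,600),interpolation=2))
E
```

```text
t 5.7167 pos [ 555.97 -174.89  240.65] u 577.7 v -76.6 ty ang 80.10 tz [ 0. -0. -1.] F [ 0.84  0.2  -0.77] gap 14.728519101785597 68.23903799057007
side 224
  dz -130 23 du [86.3 93.6 99.5] dv [1.3 5.  7.8]
  dz -110 24 du [73.7 81.7 89.2] dv [2.  5.2 8.8]
  dz -90 26 du [62.6 71.  77.7] dv [3.1 5.  8.2]
  dz -70 29 du [52.6 58.9 66.5] dv [1.5 6.2 9.2]
  dz -50 31 du [40.3 47.5 54.6] dv [3.1 5.7 8.3]
  dz -30 34 du [26.3 34.9 43.8] dv [ 4.1  7.1 10.5]
  dz -10 43 du [13.4 23.  31.9] dv [ 5.5  8.3 10.7]
  dz 10 14 du [10.3 16.5 20.9] dv [ 5.8  9.4 14.6]
  lowest [  97.     4.4 -136.2]
top 27
  dz -110 5 du [80.1 82.3 87.7] dv [2.7 2.9 4. ]
  dz -90 6 du [69.  73.9 76.7] dv [2.8 3.6 4.1]
  dz -70 8 du [55.7 61.3 67.9] dv [2.  3.3 4.1]
  dz -50 8 du [43.3 49.5 54. ] dv [2.1 3.8 4.1]
  lowest [  82.2    3.1 -104.8]
```

View pics/c5.png

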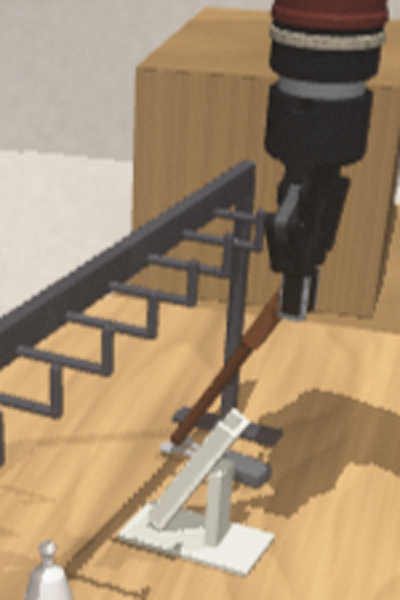

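{"name": "step_arm", "arguments": {
  "targets": [
    [0,[0.38,1,0],0],
    [0,[0.38,2,0],0],
    [0,[0.38,2.5,0],0],
    [0,[0.38,2.5,0],0],
    [0,[0.38,2.5,0],0]
  ]
}}

```text
t: 6.23
tool_pos: [554.2, -66.1, 237.6]
eef_rot: [0.086, 0.996, 0.0, -0.001]
force: [0.9, -0.2, -0.2]
finger_gap: 15.0
finger_force: 68.3
```

{"name": "step_arm", "arguments": {
  "targets": [
    [0,[0.38,2.5,0],0],
    [0,[0.38,2.5,0],0],
    [0,[0.38,2.5,0],0],
    [0,[0.38,2.5,0],0],
    [0,[0.38,2.5,0],0]
  ]
}}

```text
t: 6.65
tool_pos: [556.8, 60.4, 237.7]
eef_rot: [0.086, 0.996, 0.0, -0.001]
force: [1.0, 0.1, 0.0]
finger_gap: 14.9
finger_force: 68.3
```

{"name": "step_arm", "arguments": {
  "targets": [
    [0,[0.38,2.5,0],0],
    [0,[0.38,2.5,0],0],
    [0,[0.38,2.5,0],0],
    [0,[0.38,1.5,0],0],
    [0,[0.42,1.32,0],0]
  ]
}}

```text
t: 7.07
tool_pos: [555.4, 165.5, 237.6]
eef_rot: [0.086, 0.996, -0.0, -0.001]
force: [0.4, -1.5, -0.1]
finger_gap: 15.0
finger_force: 68.3
```

{"name": "step_arm", "arguments": {
  "targets": [
    [0,[0,0,0.5],0],
    [0,[0,0,1.2],0],
    [0,[0,0,1.2],0],
    [0,[0,0,0.5],0],
    [0,[0,0,0],0]
  ]
}}

```text
t: 7.48
tool_pos: [555.2, 162.9, 202.7]
eef_rot: [0.087, 0.996, -0.0, -0.001]
force: [0.3, -0.3, 0.2]
finger_gap: 14.4
finger_force: 68.3
```

```bash
python3 st.py 6 side top; python3 stick.py 6 520.3 256.6 206.6
python3 - <<'E'
import cv2,numpy as np
a=cv2.imread('pics/side6.png')[200:360,200:360];b=cv2.imread('pics/top6.png')[180:300,210:330]
cv2.imwrite('pics/c6.png',np.hstack([cv2.resize(a,(400,400),interpolation=2),cv2.resize(b,(400,400),interpolation=2)]))
E
```

```text
t 7.4833 pos [555.23 162.87 202.73] u 518.9 v 255.9 ty ang 80.06 tz [-0. -0. -1.] F [ 0.29 -0.25  0.2 ] gap 14.353612931154384 68.29289317131042
side 463
  dz -150 11 du [ 92.1  95.3 101.5] dv [0.1 4.3 5.9]
  dz -130 52 du [80.2 90.  98.8] dv [-0.9  4.   5.6]
  dz -110 53 du [70.  79.2 88.1] dv [1.3 4.2 5.9]
  dz -90 50 du [59.2 67.3 76.8] dv [0.8 4.4 6.3]
  dz -70 53 du [46.9 55.7 63.8] dv [2.3 4.7 7.5]
  dz -50 63 du [35.  43.8 53.1] dv [2.  4.8 6.9]
  dz -30 72 du [21.7 31.1 40.9] dv [4.4 7.4 8.9]
  dz -10 83 du [13.9 21.6 31.8] dv [5.9 7.6 9.6]
  dz 10 26 du [12.9 16.2 20.4] dv [6.6 7.8 9.2]
  lowest [  96.2    2.7 -144.1]
top 41
  dz -110 7 du [79.6 83.1 89.4] dv [-5.1 -3.9 -1.3]
  dz -90 12 du [68.3 72.9 79.3] dv [-4.7 -3.2 -0.8]
  dz -70 14 du [56.3 60.6 66. ] dv [-6.3 -3.  -0.5]
  dz -50 7 du [49.5 52.3 55.3] dv [-5.1 -4.1 -1.9]
  lowest [  87.3   -3.7 -113.7]
```

View pics/c6.png

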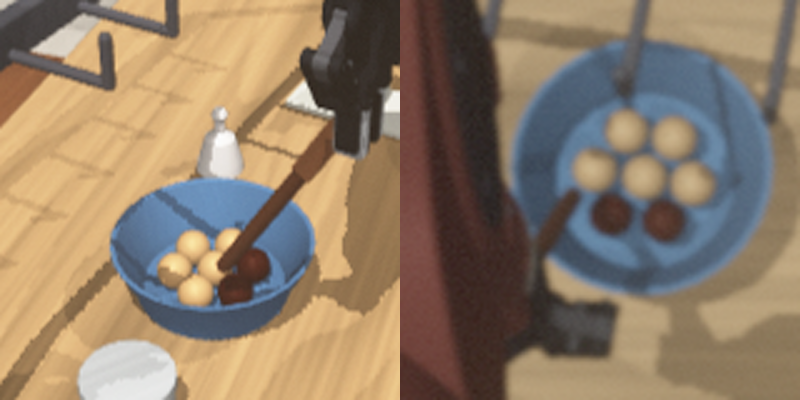

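{"name": "step_arm", "arguments": {
  "targets": [
    [0,[-0.1,0,0.8],0],
    [0,[0,0,1.0],0],
    [0,[0,0,1.0],0],
    [0,[0,0,0.8],0],
    [0,[0,0,0.5],0]
  ]
}}

```text
t: 8.0
tool_pos: [556.6, 163.2, 161.6]
eef_rot: [0.086, 0.996, -0.0, -0.001]
force: [0.5, -0.2, 0.1]
finger_gap: 14.6
finger_force: 68.3
```

{"name": "step_arm", "arguments": {
  "targets": [
    [0,[0,0,0],0],
    [0,[0,0,0],0],
    [0,[0,0,0],0],
    [0,[0,0,0],0],
    [0,[0,0,0],0]
  ]
}}

```text
t: 8.42
tool_pos: [557.6, 163.4, 163.7]
eef_rot: [0.086, 0.996, 0.0, 0.0]
force: [-0.1, -0.3, -1.3]
finger_gap: 14.8
finger_force: 68.3
```

```bash
python3 st.py 7 side; cp top6.npz top7.npz; python3 stick.py 7 519.9 255.9 160.6|head -12
python3 - <<'E'
from h import *
import numpy as np
E
```

```text
t 8.4167 pos [557.6  163.39 163.74] u 521.1 v 256.8 ty ang 80.10 tz [ 0.  0. -1.] F [-0.05 -0.26 -1.31] gap 14.753654375645247 68.29523921012878
side 240
  dz -130 30 du [86.8 90.5 96.9] dv [-21.8 -11.    8.1]
  dz -110 32 du [74.7 82.9 90.3] dv [3.3 6.3 7.9]
  dz -90 32 du [63.  71.3 79. ] dv [2.4 6.4 8.3]
  dz -70 26 du [54.  60.7 66.6] dv [4.7 6.7 8.5]
  dz -50 25 du [44.  49.5 55.3] dv [5.4 7.2 8.5]
  dz -30 33 du [28.7 35.3 44. ] dv [ 6.2  8.7 11.5]
  dz -10 43 du [16.8 24.8 32.3] dv [ 8.1  9.6 10.9]
  dz 10 17 du [15.8 17.4 22.1] dv [ 8.8  9.6 10.7]
  lowest [  87.2  -13.9 -142.3]
top 24
  dz -130 24 du [88.4 92.7 97.2] dv [-24.  -19.5 -14. ]
```

Run:
```python
import numpy as np
a=np.radians(121+15*np.arange(26)); r=np.r_[43.3,42,41,40,38,np.full(21,36)]
p=np.c_[r*np.cos(a),r*np.sin(a)]; d=np.diff(p,axis=0)/10
for i,x in enumerate(d): print([round(-x[0],2),round(x[1],2)],end="\n" if i%5==4 else " ")
```

```text
[np.float64(0.79), np.float64(-0.79)] [np.float64(0.56), np.float64(-0.93)] [np.float64(0.3), np.float64(-1.02)] [np.float64(-0.08), np.float64(-1.03)] [np.float64(-0.34), np.float64(-0.93)]
[np.float64(-0.37), np.float64(-0.86)] [np.float64(-0.59), np.float64(-0.74)] [np.float64(-0.76), np.float64(-0.56)] [np.float64(-0.87), np.float64(-0.34)] [np.float64(-0.93), np.float64(-0.11)]
[np.float64(-0.93), np.float64(0.14)] [np.float64(-0.86), np.float64(0.37)] [np.float64(-0.74), np.float64(0.59)] [np.float64(-0.56), np.float64(0.76)] [np.float64(-0.34), np.float64(0.87)]
[np.float64(-0.11), np.float64(0.93)] [np.float64(0.14), np.float64(0.93)] [np.float64(0.37), np.float64(0.86)] [np.float64(0.59), np.float64(0.74)] [np.float64(0.76), np.float64(0.56)]
[np.float64(0.87), np.float64(0.34)] [np.float64(0.93), np.float64(0.11)] [np.float64(0.93), np.float64(-0.14)] [np.float64(0.86), np.float64(-0.37)] [np.float64(0.74), np.float64(-0.59)]
```

{"name": "step_arm", "arguments": {
  "targets": [
    [0,[0,0,0.3],0],
    [0,[0,0,0.3],0],
    [0,[0,0,0],0],
    [0,[0,0,0],0],
    [0,[0,0,0],0]
  ]
}}

```text
t: 8.88
tool_pos: [557.3, 163.3, 157.3]
eef_rot: [0.086, 0.996, -0.0, -0.0]
force: [-0.2, -0.1, -0.2]
finger_gap: 15.4
finger_force: 68.3
```

{"name": "step_arm", "arguments": {
  "targets": [
    [0,[0.79,-0.79,0],0],
    [0,[0.56,-0.93,0],0],
    [0,[0.3,-1.02,0],0],
    [0,[-0.08,-1.03,0],0],
    [0,[-0.34,-0.93,0],0]
  ]
}}

```text
t: 9.3
tool_pos: [536.8, 118.3, 157.5]
eef_rot: [0.086, 0.996, -0.0, 0.0]
force: [0.6, -0.0, -0.6]
finger_gap: 14.7
finger_force: 68.3
```

{"name": "step_arm", "arguments": {
  "targets": [
    [0,[-0.37,-0.86,0],0],
    [0,[-0.59,-0.74,0],0],
    [0,[-0.76,-0.56,0],0],
    [0,[-0.87,-0.34,0],0],
    [0,[-0.93,-0.11,0],0]
  ]
}}

```text
t: 9.72
tool_pos: [567.7, 87.5, 157.0]
eef_rot: [0.086, 0.996, 0.001, -0.001]
force: [-1.3, 4.9, -0.0]
finger_gap: 15.1
finger_force: 68.4
```

```bash
cat > b.py <<'E'
import sys; from h import *
np.set_printoptions(precision=1,suppress=True)
xa=np.array([.985,-.172]); ya=np.array([.172,.985]); c0=np.array([674.8,106.6])
for n in sys.argv[2:]:
    c=dict(np.load(n+sys.argv[1]+".npz"));X=cloud(c);H=hsv(c);B=balls(c,c0,X,H)
    for k in B:
        if len(B[k]): d=B[k][:,:2]-c0; print(n,k,[(round(float(a@xa)),round(float(a@ya))) for a in d])
E
python3 st.py 8 side top; python3 b.py 8 side top
```

```text
t 9.7167 pos [567.69  87.52 157.04] u 544.1 v 183.8 ty ang 80.11 tz [-0.  0. -1.] F [-1.34  4.87 -0.03] gap 15.055653323652212 68.4437620639801
side dark [(1, -42)]
side pale [(30, -35), (37, 21), (11, 9), (4, 27)]
```

{"name": "step_arm", "arguments": {
  "targets": [
    [0,[-0.8,0.25,0],0],
    [0,[-0.75,0.4,0],0],
    [0,[-0.65,0.55,0],0],
    [0,[-0.5,0.7,0],0],
    [0,[-0.3,0.8,0],0]
  ]
}}

```text
t: 10.23
tool_pos: [602.0, 109.5, 157.1]
eef_rot: [0.086, 0.996, -0.0, -0.0]
force: [-1.6, 1.0, -1.0]
finger_gap: 14.6
finger_force: 68.4
```

{"name": "step_arm", "arguments": {
  "targets": [
    [0,[0,0.85,0],0],
    [0,[0.2,0.85,0],0],
    [0,[0.4,0.75,0],0],
    [0,[0.6,0.65,0],0],
    [0,[0.75,0.45,0],0]
  ]
}}

```text
t: 10.65
tool_pos: [587.9, 148.2, 157.4]
eef_rot: [0.086, 0.996, -0.0, 0.0]
force: [1.2, -0.2, 0.4]
finger_gap: 14.2
finger_force: 68.5
```

```bash
python3 st.py 9 side top; python3 b.py 9 side top
python3 - <<'E'
import cv2,numpy as np
a=cv2.imread('pics/side9.png')[220:350,220:350];b=cv2.imread('pics/top9.png')[180:300,210:330]
cv2.imwrite('pics/c9.png',np.hstack([cv2.resize(a,(400,400),interpolation=2),cv2.resize(b,(400,400),interpolation=2)]))
E
```

```text
t 10.65 pos [587.89 148.19 157.36] u 553.6 v 247.1 ty ang 80.13 tz [ 0. -0. -1.] F [ 1.16 -0.24  0.38] gap 14.202976383872212 68.49884748458862
side pale [(42, -18), (46, 12), (25, 34), (-14, 15)]
top dark [(-5, -17)]
top pale [(42, 9), (40, -19), (17, 34), (-13, 8)]
```

View pics/c9.png

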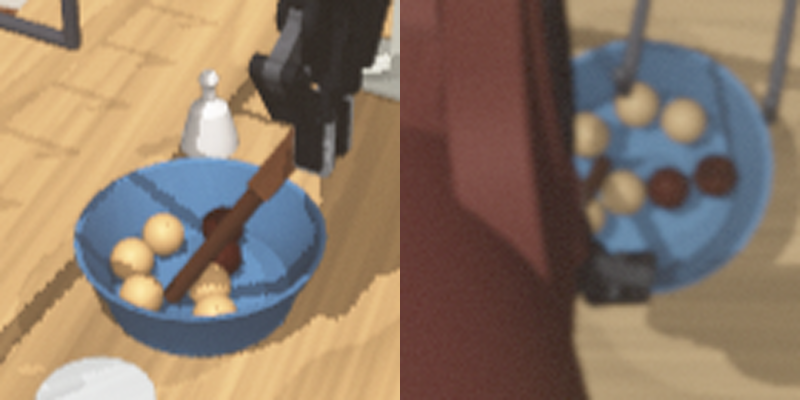

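{"name": "step_arm", "arguments": {
  "targets": [
    [0,[-0.73,-0.12,0],0],
    [0,[-0.73,-0.12,0],0],
    [0,[-0.73,-0.12,0],0],
    [0,[-0.1,-0.9,0],0],
    [0,[0,-0.9,0],0]
  ]
}}

```text
t: 11.17
tool_pos: [607.1, 121.3, 156.6]
eef_rot: [0.086, 0.996, 0.0, -0.001]
force: [-2.2, -0.7, -0.9]
finger_gap: 14.6
finger_force: 68.4
```

{"name": "step_arm", "arguments": {
  "targets": [
    [0,[0,-0.9,0],0],
    [0,[0,-0.9,0],0],
    [0,[0.7,0.3,0],0],
    [0,[0.8,0.4,0],0],
    [0,[0.8,0.5,0],0]
  ]
}}

```text
t: 11.58
tool_pos: [583.4, 120.1, 157.7]
eef_rot: [0.087, 0.996, -0.0, 0.001]
force: [-0.1, 0.9, -0.2]
finger_gap: 14.7
finger_force: 68.7
```

```bash
python3 st.py 10 side top; python3 b.py 10 side top
python3 - <<'E'
import cv2,numpy as np
a=cv2.imread('pics/side10.png')[220:350,220:350];b=cv2.imread('pics/top10.png')[180:300,210:330]
cv2.imwrite('pics/c10.png',np.hstack([cv2.resize(a,(400,400),interpolation=2),cv2.resize(b,(400,400),interpolation=2)]))
E
```

```text
t 11.5833 pos [583.36 120.08 157.69] u 554.0 v 218.6 ty ang 80.05 tz [ 0. -0. -1.] F [-0.05  0.89 -0.2 ] gap 14.690316747961178 68.65969061851501
side dark [(3, -24)]
side pale [(34, -27), (45, 2), (-13, 4), (28, 33), (-20, 21)]
top dark [(7, -44)]
top pale [(33, -30)]
```

View pics/c10.png

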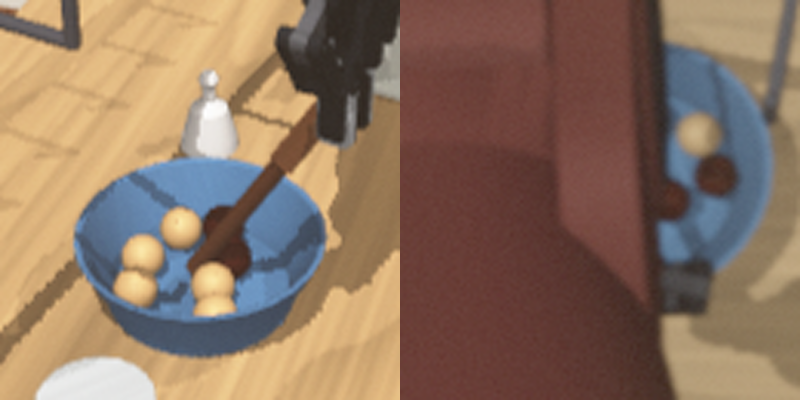

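{"name": "step_arm", "arguments": {
  "targets": [
    [0,[-0.16,-0.85,0],0],
    [0,[-0.16,-0.85,0],0],
    [0,[0.57,-0.43,0],0],
    [0,[0.57,-0.43,0],0],
    [0,[0.57,-0.43,0],0]
  ]
}}

```text
t: 12.1
tool_pos: [565.2, 92.8, 157.9]
eef_rot: [0.086, 0.996, 0.001, 0.001]
force: [2.2, 2.5, 4.1]
finger_gap: 14.7
finger_force: 69.6
```

{"name": "step_arm", "arguments": {
  "targets": [
    [0,[0.35,0.5,0],0],
    [0,[0.4,0.55,0],0],
    [0,[0.4,0.55,0],0],
    [0,[0.4,0.55,0],0],
    [0,[0,0,0],0]
  ]
}}

```text
t: 12.52
tool_pos: [551.5, 118.1, 156.7]
eef_rot: [0.086, 0.996, -0.0, -0.001]
force: [1.0, 0.2, -0.8]
finger_gap: 14.6
finger_force: 68.8
```

```bash
python3 st.py 11 side top; python3 b.py 11 side top
python3 - <<'E'
import cv2,numpy as np
a=cv2.imread('pics/side11.png')[220:350,220:350];b=cv2.imread('pics/top11.png')[180:300,210:330]
cv2.imwrite('pics/c11.png',np.hstack([cv2.resize(a,(400,400),interpolation=2),cv2.resize(b,(400,400),interpolation=2)]))
E
```

```text
t 12.5167 pos [551.5  118.13 156.68] u 522.9 v 211.2 ty ang 80.18 tz [-0. -0. -1.] F [ 0.96  0.19 -0.81] gap 14.627806677314997 68.82257580757141
side dark [(0, -31), (-24, -26), (-42, -11)]
side pale [(36, -28), (42, 7), (30, 32), (-6, 13)]
top dark [(3, -38)]
top pale [(35, -32)]
```

View pics/c11.png

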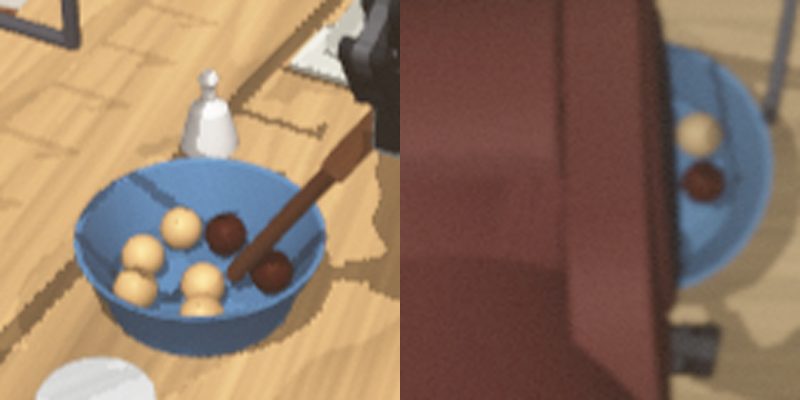

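{"name": "step_arm", "arguments": {
  "targets": [
    [0,[-0.2,-0.1,0],0],
    [0,[0,0,-0.5],0],
    [0,[0,0,-1],0],
    [0,[0,0,-1.5],0],
    [0,[0,0,-1.5],0]
  ]
}}

```text
t: 13.03
tool_pos: [554.9, 115.2, 203.4]
eef_rot: [0.087, 0.996, -0.0, -0.0]
force: [0.1, 0.5, -0.7]
finger_gap: 14.8
finger_force: 68.8
```

{"name": "step_arm", "arguments": {
  "targets": [
    [0,[0,0,-1.5],0],
    [0,[0,0,-1.5],0],
    [0,[0,0,-1],0],
    [0,[0,-1,0],0],
    [0,[0,-1.5,0],0]
  ]
}}

```text
t: 13.45
tool_pos: [551.0, 90.8, 242.8]
eef_rot: [0.086, 0.996, 0.0, 0.001]
force: [-0.5, -0.7, -1.1]
finger_gap: 14.7
finger_force: 68.9
```

{"name": "step_arm", "arguments": {
  "targets": [
    [0,[0,-2,0],0],
    [0,[0,-2,0],0],
    [0,[0,-2,0],0],
    [0,[0,-2,0],0],
    [0,[0,-2,0],0]
  ]
}}

```text
t: 13.87
tool_pos: [532.6, -9.3, 241.8]
eef_rot: [0.086, 0.996, -0.0, -0.0]
force: [0.4, -0.9, 0.2]
finger_gap: 14.5
finger_force: 68.9
```

```bash
python3 st.py 12 side top; python3 b.py 12 side top
```

```text
t 13.8667 pos [532.63  -9.3  241.76] u 526.2 v 82.5 ty ang 80.08 tz [-0. -0. -1.] F [ 0.37 -0.93  0.17] gap 14.535458940198497 68.8762378692627
side dark [(5, -30), (-36, -11)]
side pale [(37, -32), (45, 3), (28, 32), (-3, 19)]
top dark [(2, -39), (-41, -18)]
top pale [(40, 6), (26, 33), (33, -30), (-4, 13), (-17, 39)]
```

{"name": "step_arm", "arguments": {
  "targets": [
    [0,[-1,-0.5,-0.2],0],
    [0,[-1.1,-1.5,-0.2],0],
    [0,[-1.1,-2,-0.2],0],
    [0,[-1.1,-2,-0.2],0],
    [0,[-0.9,-2,0],0]
  ]
}}

```text
t: 14.38
tool_pos: [571.3, -96.4, 250.2]
eef_rot: [0.086, 0.996, -0.0, 0.0]
force: [-0.1, 0.2, -1.1]
finger_gap: 14.3
finger_force: 68.9
```

{"name": "step_arm", "arguments": {
  "targets": [
    [0,[0,-2,0],0],
    [0,[0,-2,0],0],
    [0,[0,-1.9,0],0],
    [0,[0,-1.3,0],0],
    [0,[0,-0.7,0],0]
  ]
}}

```text
t: 14.8
tool_pos: [556.8, -174.6, 249.9]
eef_rot: [0.087, 0.996, 0.0, -0.0]
force: [-0.7, -0.7, -0.9]
finger_gap: 14.4
finger_force: 68.9
```

{"name": "step_arm", "arguments": {
  "targets": [
    [0,[0,0,0],0],
    [0,[0,0,0],0],
    [0,[0,0,0],0],
    [0,[0,0,0],0],
    [0,[0,0,0],0]
  ]
}}

```text
t: 15.22
tool_pos: [557.5, -172.5, 250.4]
eef_rot: [0.086, 0.996, 0.0, 0.0]
force: [-0.6, -0.6, -0.6]
finger_gap: 14.5
finger_force: 68.9
```

```bash
python3 st.py 13 side top; python3 stick.py 13 $(python3 -c "
from plant import sensors
p=sensors.sense()['tool_pos'];print(.985*p[0]-.172*p[1],.172*p[0]+.985*p[1],p[2])"); echo OLD; python3 stick.py 5 577.7 -76.6 240.65; python3 b.py 13 side top
```

```text
t 15.2167 pos [ 557.5  -172.49  250.37] u 578.8 v -74.0 ty ang 80.16 tz [ 0.  0. -1.] F [-0.55 -0.6  -0.59] gap 14.457647642049203 68.93630504608154
side 192
  dz -130 10 du [ 90.7  96.6 102.9] dv [4.2 6.6 8.4]
  dz -110 15 du [79.8 84.7 91.3] dv [ 5.1  8.9 10.2]
  dz -90 19 du [65.6 71.4 77.9] dv [ 5.4  8.3 10.1]
  dz -70 24 du [53.  59.8 67. ] dv [ 3.2  8.  11. ]
  dz -50 26 du [40.5 48.2 56.1] dv [ 3.9  7.  11. ]
  dz -30 35 du [25.8 34.6 43.9] dv [ 5.   9.1 12.8]
  dz -10 48 du [13.8 22.9 33.4] dv [ 6.2  9.3 12.3]
  dz 10 15 du [14.4 16.5 21.4] dv [ 7.1  9.2 10.9]
  lowest [  98.8    6.2 -133.7]
top 6
  dz -70 3 du [57.9 60.5 63.2] dv [5.4 5.4 6.2]
  lowest [ 53.3   5.8 -53.3]
OLD
side 267
  dz -130 28 du [ 83.7  92.8 100. ] dv [1.5 5.  7.9]
  dz -110 29 du [73.1 81.1 89.7] dv [2.1 5.5 8.8]
  dz -90 32 du [62.1 70.5 77.7] dv [2.8 5.2 8.1]
  dz -70 35 du [50.9 58.7 66.3] dv [1.7 5.8 9.2]
  dz -50 36 du [39.7 47.  54.9] dv [3.2 5.6 8.3]
  dz -30 41 du [24.1 34.4 41.6] dv [ 4.2  7.1 10.6]
  dz -10 49 du [12.9 22.3 30.6] dv [ 6.8  8.5 11.5]
  dz 10 16 du [ 9.8 16.  21.7] dv [ 6.   9.2 14.6]
  lowest [  97.4    4.9 -137.9]
top 58
  dz -130 4 du [92.8 94.5 96.6] dv [0.8 2.4 3.5]
  dz -110 10 du [79.6 84.4 90. ] dv [-0.1  2.8  3.9]
  dz -90 13 du [67.6 72.2 80.2] dv [1.6 3.  4.1]
  dz -70 14 du [55.3 61.6 67.3] dv [-3.3  2.9  4.1]
  dz -50 16 du [43.  50.9 55.3] dv [-3.2  3.3  4.2]
  lowest [  93.     2.1 -122.6]
side dark [(2, -32), (-42, -10), (-43, -11)]
side pale [(35, -30), (42, 7), (30, 32), (-1, 15)]
top dark [(2, -38), (-44, -20)]
top pale [(41, 6), (27, 35), (32, -30), (-3, 14), (-15, 40)]
```

{"name": "step_arm", "arguments": {
  "targets": [
    [0,[0,-0.2,0.8],0],
    [0,[-0.2,-0.15,0.9],0],
    [0,[-0.3,0,0.9],0],
    [0,[-0.3,0,0.9],0],
    [0,[0,0,0],0]
  ]
}}

```text
t: 15.73
tool_pos: [564.0, -177.8, 212.6]
eef_rot: [0.086, 0.996, 0.001, -0.002]
force: [0.6, -0.2, -0.4]
finger_gap: 14.9
finger_force: 68.9
```

{"name": "step_arm", "arguments": {
  "targets": [
    [0,[0,0,0],0],
    [0,[0,0,0],0],
    [0,[0,0,0.5],0],
    [0,[0,0,0.5],0],
    [0,[0,0,0],0]
  ]
}}

```text
t: 16.15
tool_pos: [564.1, -177.9, 204.3]
eef_rot: [0.086, 0.996, 0.0, -0.001]
force: [-0.3, -0.2, -0.6]
finger_gap: 14.6
finger_force: 68.9
```

```bash
python3 st.py 14 side top
python3 - <<'E'
import cv2,numpy as np
a=cv2.imread('pics/side14.png')[130:265,290:400]; b=cv2.imread('pics/top14.png')[200:300,390:490]
cv2.imwrite('pics/c14.png',np.hstack([cv2.resize(a,(440,540),interpolation=2),cv2.resize(b,(360,540),interpolation=2)]))
E
python3 stick.py 14 586.8 -77.5 203.5 | head -10
```

```text
t 16.15 pos [ 564.14 -177.9   204.34] u 586.3 v -78.2 ty ang 80.10 tz [-0.  0. -1.] F [-0.35 -0.19 -0.58] gap 14.575524853753071 68.92987132072449
side 180
  dz -130 13 du [ 90.9  95.9 100.8] dv [ 2.9  6.1 10. ]
  dz -110 13 du [77.9 84.8 90.1] dv [5.5 7.1 8.6]
  dz -90 21 du [64.5 71.3 78.1] dv [2.4 7.6 9.6]
  dz -70 20 du [53.6 60.  67.2] dv [3.7 6.9 9.4]
  dz -50 23 du [42.6 49.6 55.5] dv [3.2 7.3 9. ]
  dz -30 35 du [26.2 35.  44.2] dv [ 3.5  7.7 10.4]
  dz -10 38 du [15.4 23.1 31.8] dv [ 5.3  8.4 11.6]
  dz 10 16 du [12.5 15.7 21.5] dv [ 5.5  9.1 11.3]
  lowest [  99.     5.  -136.6]
```

View pics/c14.png

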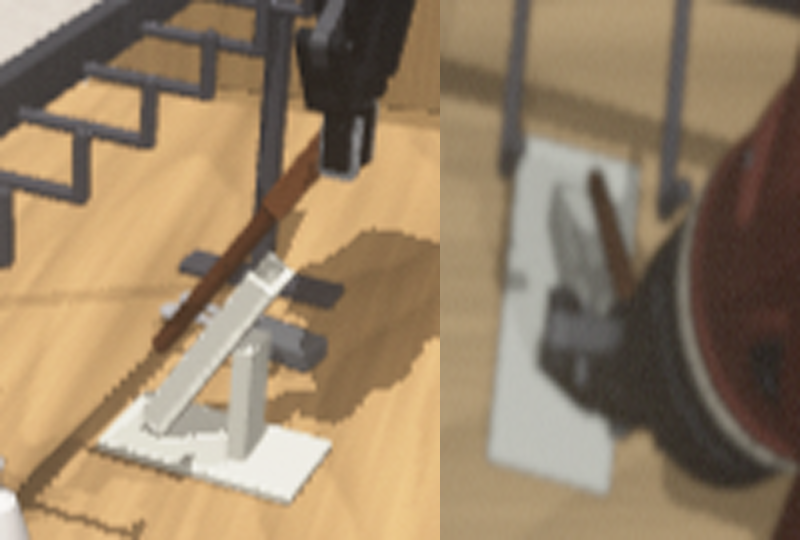

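{"name": "step_arm", "arguments": {
  "targets": [
    [0,[0,0,0.5],0],
    [0,[0,0,0.6],0],
    [0,[0,0,0.6],0],
    [0,[0,0,0.5],0],
    [0,[0,0,0.3],0]
  ]
}}

```text
t: 16.67
tool_pos: [564.2, -177.9, 179.2]
eef_rot: [0.086, 0.996, 0.0, -0.001]
force: [0.7, 0.3, -0.6]
finger_gap: 14.3
finger_force: 68.9
```

{"name": "step_arm", "arguments": {
  "targets": [
    [0,[0,0,0.3],0],
    [0,[0,0,0.3],0],
    [0,[0,0,0.3],0],
    [0,[0,0,0.1],0],
    [0,[0,0,0],0]
  ]
}}

```text
t: 17.08
tool_pos: [564.5, -178.1, 170.1]
eef_rot: [0.086, 0.996, 0.0, -0.0]
force: [-0.6, 0.7, -1.5]
finger_gap: 15.1
finger_force: 68.9
```

```bash
python3 st.py 15 side top; python3 stick.py 15 586.8 -77.5 168 | head -10
```

```text
t 17.0833 pos [ 564.51 -178.06  170.08] u 586.7 v -78.3 ty ang 80.10 tz [-0.  0. -1.] F [-0.57  0.71 -1.54] gap 15.067715927616945 68.93330812454224
side 65
  dz -30 18 du [27.8 35.8 41.2] dv [ 3.6  6.7 10.9]
  dz -10 34 du [15.4 23.9 31.6] dv [ 5.7  8.5 10.4]
  dz 10 13 du [14.7 16.5 21. ] dv [ 4.9  7.3 11.1]
  lowest [ 38.6   5.4 -33.5]
top 1
```

{"name": "step_arm", "arguments": {
  "targets": [
    [0,[0,0,0.1],0],
    [0,[0,0,0.1],0],
    [0,[0,0,0.1],0],
    [0,[0,0,0],0],
    [0,[0,0,0],0]
  ]
}}

```text
t: 17.6
tool_pos: [564.6, -178.1, 167.2]
eef_rot: [0.086, 0.996, 0.0, -0.0]
force: [-1.0, 0.1, -0.8]
finger_gap: 15.1
finger_force: 68.9
```

{"name": "step_arm", "arguments": {
  "targets": [
    [0.2,[0,0,0],0],
    [0.25,[0,0,0],0],
    [0.35,[0,0,0],0],
    [0.5,[0,0,0],0],
    [0.5,[0,0,0],0]
  ]
}}

```text
t: 18.02
tool_pos: [564.6, -178.1, 167.4]
eef_rot: [0.086, 0.996, -0.0, 0.0]
force: [0.3, 0.6, -0.2]
finger_gap: 42.7
finger_force: 0.0
```

{"name": "step_arm", "arguments": {
  "targets": [
    [0.6,[0,0,0],0],
    [0.6,[0.3,0,0],0],
    [0.6,[0.8,0,0],0],
    [0.6,[1,0,0],0],
    [0.6,[1.5,0,0],0]
  ]
}}

```text
t: 18.43
tool_pos: [528.7, -171.8, 167.1]
eef_rot: [0.086, 0.996, -0.0, 0.0]
force: [-2.1, -0.0, 0.4]
finger_gap: 51.0
finger_force: 0.0
```

{"name": "step_arm", "arguments": {
  "targets": [
    [0.6,[2.5,0,0],0],
    [0.6,[2.5,0,-1],0],
    [0.6,[3,0,-1],0],
    [0.6,[3,0,-1],0],
    [0.6,[3,0,-1],0]
  ]
}}

```text
t: 18.85
tool_pos: [389.1, -147.1, 207.4]
eef_rot: [0.086, 0.996, 0.0, -0.0]
force: [-0.8, -0.7, 0.7]
finger_gap: 51.2
finger_force: 0.0
```

```bash
python3 st.py 16 side top; python3 b.py 16 side top
python3 - <<'E'
import cv2,numpy as np
from h import *
a=cv2.imread('pics/side16.png')[160:390,220:400]; b=cv2.imread('pics/top16.png')[180:300,190:510]
im=np.zeros((600,800,3),np.uint8); im[:,:440]=cv2.resize(a,(440,600),interpolation=2); im[:300,440:]=cv2.resize(b[:,:160],(360,300),interpolation=2); im[300:,440:]=cv2.resize(b[:,170:],(360,300),interpolation=2)
cv2.imwrite('pics/c16.png',im)
for n in("side","top"):
  for t in("0","16"):
    c=dict(np.load(n+t+".npz"));X=cloud(c);H=hsv(c);z=X[...,2]
    m=(H[...,0]<18)&(H[...,1]>110)&(H[...,2]<190)&(z>120)&(z<215)&(X[...,1]<-140)&(X[...,1]>-210)&(X[...,0]>540)&(X[...,0]<640)
    P=X[m&(z>192)]; print(n,t,len(P),P.mean(0),X[m].mean(0))
E
```

```text
t 18.85 pos [ 389.12 -147.1   207.39] u 408.6 v -78.0 ty ang 80.11 tz [-0.  0. -1.] F [-0.76 -0.65  0.72] gap 51.20533163034915 0.0
side dark [(5, -30), (-43, -12)]
side pale [(40, -37), (42, 7), (31, 32), (-1, 15)]
top dark [(2, -38), (-41, -18)]
top pale [(40, 6), (26, 36), (31, -28), (-3, 14), (-15, 41)]
side 0 29 [ 569.895382   -173.50467402  194.99807411] [ 583.45377033 -172.52717336  168.91412593]
side 16 20 [ 568.53193717 -174.14907231  194.05786246] [ 582.34650113 -172.92870072  167.75586597]
top 0 50 [ 569.25392815 -177.22350791  195.61619774] [ 570.11789586 -177.32845084  192.44977524]
top 16 39 [ 566.89585005 -178.63878418  194.74350858] [ 569.63680267 -178.54627224  189.24350701]
```

View pics/c16.png

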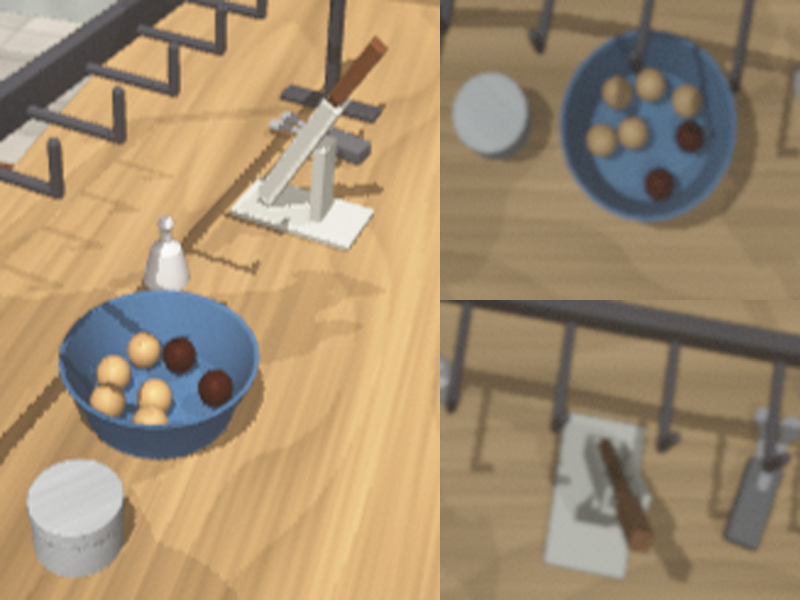

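{"name": "step_arm", "arguments": {
  "targets": [
    [0.6,[0,0,0],0],
    [0.6,[0,0,0],0],
    [0.6,[0,0,0],0],
    [0.6,[0,0,0],0],
    [0.6,[0,0,0],0]
  ]
}}

```text
t: 19.37
tool_pos: [391.5, -147.8, 206.9]
eef_rot: [0.086, 0.996, 0.0, -0.0]
force: [-0.8, -0.2, 0.2]
finger_gap: 50.8
finger_force: 0.0
```

```bash
python3 -c "
from plant import order
print(order.hand_in())"
```

```text
the job is handed in; nothing more can be done
None
```

I handed the job in at about 19 s: the balls are stirred and all seven are in the bowl, the two dark ones are about 17–20 mm apart (14 mm needed), and the stick is back in its rest within about 2–3 mm of where it started. I compared ball positions before and after without following each ball, so the shift of every ball, at least about 16 mm, is inferred.

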